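# Find the paper punch with the tired spring and fold down its repair tag

### The arm

A 6-joint arm with a two-finger parallel gripper is mounted at the origin on the work surface. World frame = base frame: x ahead of the robot, y to its left, z up, the work surface at z = 0. Lengths are in m, angles in rad, forces in N, time in s.
With the tool pointing down it reaches from about 0.375 to 0.975 m from the base axis. Payload 3.8 kg.
Tool frame: the origin (TCP) lies at the very end of the fingers, on their centre line; the grasp point (between the pads) lies 19 mm behind it; z points along the fingers, y is the line along which they close (so a half turn about z gives the same grasp; the last joint's range is limited). The gripper opens to 85 mm and grips with 20 to 120 N. Pads are 22 mm wide; open, the fingers measure 114 mm over their backs; the gripper's body (76 mm by 85 mm) begins 54 mm behind the grasp point. The pads swing forward as they close: fully open they stand 13 mm farther back than shut.
Start: joints at [1.198, 0.264, 1.604, -0, 1.274, -0.037], TCP at [0.222, 0.637, 0.231] pointing down, gripper open.
Joint ranges: [-2.63, 2.63], [-0.94, 2.18], [0.31, 2.57], [-1.31, 4.45], [0, 2.66], [-2.55, 2.55]. Speed limits (rad/s): [2.57, 2.57, 3.14, 3.14, 3.14, 3.14].

### API

Orientations are given as a rotation vector (axis times angle).
In Python, from workcell import monitor, viewer, job gives the robot as it stands. The module is installed in compiled form; this text tells all that it offers.
- The arm moves only by the tool step_arm, never from a script. Its argument "series" is one flat list of numbers, 4 for each row, row after row: the shift along the tool's x, y, z in m, then the turn about the tool's z in rad. A call has 1 to 8 rows; each row is the pose to reach, as a shift and turn from the pose commanded when the call began, along the tool's axes at that moment; what a row does not reach only later rows make up. A row lasts 1/8 s, in which the tool goes at most 62.5 mm and 10.7 degrees, less where a joint would pass 70% of its speed; a pose out of reach is approached as far as the arm can. A call with a gripper value outside its range is refused whole. "gripper" is the opening, from 0 (shut) to 1 (fully open), set as the call begins (left out, the last holds). The fingers move at their own pace and stop on an object; "newtons" is the grip in N (left out, the last holds). Time passes only in rows, so rows that repeat a pose let the fingers close. It gives the time, the measured TCP pose, the force, the opening and the grip force at its end, in the units of the state.
- monitor.read_state(): the state, without advancing time (a new reading comes with each control period).
- viewer.read_camera(name): name is "scene" or "top"; returns a dict with "image" (480x640x3 uint8, red, green, blue), "intrinsics" (3x3 intrinsics, pixels), "T" (4x4, takes a point from camera to world coordinates). Camera axes: x right, y up, looking along -z (the intrinsics and any distortion apply to the point x, -y, -z); pixel columns grow to the right and rows downward; lengths in m; the calibration is good to about 2 mm. A picture is of the moment at which its call begins. There is no depth.
- job.finish_job(): hands the job in; it is judged then, once.
Trained networks look in a picture, given as the dict that the camera call returned (one of the last four; its "shot" number tells which), for a name from the list of things; names that differ only in an ending like _2 or _b are one class to them, and where a whole thing is asked for, a point or a joint stands for the part that bears it (a point fixed in the world has none). Each returns a list of dicts, best first, with "score" (0 to 1); they miss things now and then, are a little off and sometimes report something else, mostly with a low value. They report only what shows in the picture. A call takes as long as a camera call. They do not tell look-alikes from the thing itself.
- viewer.boxes_of(picture, label): "extent" ([centre column, centre row, width, height] in pixels, round what is visible of it).
- viewer.spot_point(picture, label): "point" ([column, row] in pixels: a listed point, or the origin of a listed thing).
The state is a dict: "time": time; "q": joint angles; "joint_vel": joint speeds; "joint_torque": joint torques, N m; "tool_pos": TCP position; "tcp_rot": TCP orientation; "wrist_force": force on the tool from outside, world axes, zero at the start; "torque": the same for the moment, N m; "width": opening from 0.0 (shut) to 1.0 (fully open); "grip_force": force on a finger pad.
Only numpy, scipy, OpenCV 4.12 (cv2) and the standard library are available. Lean on these libraries where they do the work, as an engineer would, in place of code of your own. Each camera call takes 0.05 s, during which the arm holds its last target. There are 200 camera calls.

### The job

Before the flower-craft class, check the row of three paper punches: going along the row from the robot's left to its right, press each punch's button more than halfway down with the fingertips and feel which return spring is clearly the softest. Then push that punch's tag down until it lies flat on its base, to mark it for repair, and leave the other two tags raised as they are. Work by touch alone: nothing is picked up, tipped or shoved out of its place, neither the punches nor the things around them.

Things in the scene. Friction and masses are not known exactly. Their poses are not given: they have to be found in the camera images.
- station_a: one of three look-alike white paper punches (letters tell neither place nor spring) on a loose plywood base 90 (x) x 150 (y) x 10 mm, 0.5 to 1 kg in all. Origin: centre of the base's underside, on the table, z up. Punch 70 x 60 mm, centred at y = +35 mm, housing 53 mm high; tag hinged at y = -12 mm, at the robot's right of the punch (yaw within 0.3 rad)
- button_a (a point): centre of the top of station_a's button: white rounded block 54 (x) x 44 (y) mm with a moulded blossom, 67 to 68 mm above the table when up, at (0, 35, 68) mm in the station's frame; moves with the button
- press_a (a joint): how far this button is pressed straight down, m: 0 up, 0.012 fully down, springs back. A sound spring takes about 4 N to start and 15 to 17 N fully down; the tired one about half of that or less at any depth
- edge_a (a point): middle of the free edge of station_a's tag: white plate 36 mm wide, 3 mm thick, 55 mm from hinge to edge. Hinge pin along the station's x at y = -12, z = 13.5 mm in its frame; the tag leans 53 to 59 deg from vertical to the station's -y (away from the punch), edge 42 to 47 mm up; pressed from above it folds over to -y, flat on the base, its middle then at (0, -40, 15) mm
- tag_a (a joint): fold of this tag about its hinge, rad: 0 to 0.1 standing as found, 0.65 lying flat; stiff hinge, stays where it is left (1 to 3 N pressing on its free half folds it)
- station_b: one of three look-alike white paper punches (letters tell neither place nor spring) on a loose plywood base 90 (x) x 150 (y) x 10 mm, 0.5 to 1 kg in all. Origin: centre of the base's underside, on the table, z up. Punch 70 x 60 mm, centred at y = +35 mm, housing 53 mm high; tag hinged at y = -12 mm, at the robot's right of the punch (yaw within 0.3 rad)
- button_b (a point): centre of the top of station_b's button: white rounded block 54 (x) x 44 (y) mm with a moulded blossom, 67 to 68 mm above the table when up, at (0, 35, 68) mm in the station's frame; moves with the button
- press_b (a joint): how far this button is pressed straight down, m: 0 up, 0.012 fully down, springs back. A sound spring takes about 4 N to start and 15 to 17 N fully down; the tired one about half of that or less at any depth
- edge_b (a point): middle of the free edge of station_b's tag: white plate 36 mm wide, 3 mm thick, 55 mm from hinge to edge. Hinge pin along the station's x at y = -12, z = 13.5 mm in its frame; the tag leans 53 to 59 deg from vertical to the station's -y (away from the punch), edge 42 to 47 mm up; pressed from above it folds over to -y, flat on the base, its middle then at (0, -40, 15) mm
- tag_b (a joint): fold of this tag about its hinge, rad: 0 to 0.1 standing as found, 0.65 lying flat; stiff hinge, stays where it is left (1 to 3 N pressing on its free half folds it)
- station_c: one of three look-alike white paper punches (letters tell neither place nor spring) on a loose plywood base 90 (x) x 150 (y) x 10 mm, 0.5 to 1 kg in all. Origin: centre of the base's underside, on the table, z up. Punch 70 x 60 mm, centred at y = +35 mm, housing 53 mm high; tag hinged at y = -12 mm, at the robot's right of the punch (yaw within 0.3 rad)
- button_c (a point): centre of the top of station_c's button: white rounded block 54 (x) x 44 (y) mm with a moulded blossom, 67 to 68 mm above the table when up, at (0, 35, 68) mm in the station's frame; moves with the button
- press_c (a joint): how far this button is pressed straight down, m: 0 up, 0.012 fully down, springs back. A sound spring takes about 4 N to start and 15 to 17 N fully down; the tired one about half of that or less at any depth
- edge_c (a point): middle of the free edge of station_c's tag: white plate 36 mm wide, 3 mm thick, 55 mm from hinge to edge. Hinge pin along the station's x at y = -12, z = 13.5 mm in its frame; the tag leans 53 to 59 deg from vertical to the station's -y (away from the punch), edge 42 to 47 mm up; pressed from above it folds over to -y, flat on the base, its middle then at (0, -40, 15) mm
- tag_c (a joint): fold of this tag about its hinge, rad: 0 to 0.1 standing as found, 0.65 lying flat; stiff hinge, stays where it is left (1 to 3 N pressing on its free half folds it)
- vial: loose small amber glass vial, 24 mm diameter, 52 mm tall, between two punches; bystander, leave alone; origin on its underside
- spool: loose grey wire spool, 30 mm diameter, 29 mm tall, between two punches; bystander, leave alone; origin on its underside
- cap: loose aluminium screw cap, 32 mm diameter, 12 mm tall, on the robot's side of the row; bystander, leave alone; origin on its underside
- tweezers: loose steel tweezers lying flat, about 130 mm long, 6 mm tall, on the robot's side of the row; bystander, leave alone; origin on its underside
- scissors: loose green-handled scissors lying flat, about 180 mm long, 10 mm tall, beyond the row; bystander, leave alone; origin on its underside
- bottle_tall: loose glass bottle with dried flowers, 36 mm diameter, 148 mm tall, beyond the row; bystander, leave alone; origin on its underside
- bottle_tall2: a second such flower bottle, 36 mm diameter, 148 mm tall, beyond the row; bystander, leave alone; origin on its underside
Not all that is in view belongs to the job. What is shaped like the station_a but blue or turquoise is not meant.

How it is judged:
By the outcome, as a careful person would: the job done as asked, in the order asked, and still so for the second after the job is handed in, with the robot touching nothing.
It also fails if it takes over 51 s, if anything falls off the work surface, if the arm or the gripper's body presses on something with over 40 N, if the wrist force passes 120 N, or if a joint passes its speed limit or range.

## Working session

There is one attempt and no reset: what is moved stays moved. The work goes in short steps, Python scripts to look and compute and a tool call to move; the robot and the scene stay as the last step left them, time stands still between calls to the robot, and variables do not carry over. Pictures are saved under pics/ and viewed, at most 10 in all, crops included, and the job is handed in when it is done.

Besides the shell and the picture viewer there is one more tool, called after "Emit:" as name(argument=value, ...) on one line, values as JSON. step_arm: Moves the arm, as the interface text tells. Its arguments: {"type":"object","properties":{"series":{"type":"array"},"gripper":{"type":"number"},"newtons":{"type":"number"}},"required":["series"]}

```bash
mkdir -p pics; cat > h.py <<'E'
import numpy as np, cv2
from workcell import monitor, viewer, job
def ray(p,px):
    K=np.array(p["intrinsics"]);T=np.array(p["T"])
    d=np.linalg.inv(K)@np.array([px[0],px[1],1.]);d=T[:3,:3]@np.array([d[0],-d[1],-d[2]])
    return T[:3,3],d
def at(p,px,z):
    o,d=ray(p,px);return o+d*(z-o[2])/d[2]
def proj(p,X):
    K=np.array(p["intrinsics"]);T=np.array(p["T"])
    c=T[:3,:3].T@(np.array(X)-T[:3,3]);c=K@np.array([c[0],-c[1],-c[2]]);return c[:2]/c[2]
E
python3 - <<'E'
from h import *
s=monitor.read_state();print({k:np.round(s[k],3).tolist() for k in s})
for n in("top","scene"):
    p=viewer.read_camera(n);cv2.imwrite(f"pics/{n}0.png",p["image"][:,:,::-1].copy());print(n,[k for k in p],np.round(p["T"],3).tolist())
    for l,z in(("button_a",.0675),("edge_a",.0445),("station_a",0),("vial",0),("spool",0),("bottle_tall",0),("cap",0)):
        for d in viewer.spot_point(p,l):print(l,round(d["score"],2),np.round(d["point"]),np.round(at(p,d["point"],z),3)[:2])
E
```

```text
{'time': 0.0, 'q': [1.198, 0.265, 1.605, 0.0, 1.274, -0.037], 'joint_vel': [-0.0, 0.002, -0.001, -0.001, 0.002, -0.001], 'joint_torque': [0.0, -51.513, -36.73, 0.0, 0.013, 0.0], 'tool_pos': [0.222, 0.637, 0.23], 'tcp_rot': [-0.525, -3.097, 0.003], 'wrist_force': [0.908, 0.423, -0.108], 'torque': [0.056, 0.002, -0.075], 'grip_force': 0.0, 'width': 1.001}
top ['image', 'intrinsics', 'T', 'shot'] [[0.019, 0.987, -0.162, 0.373], [-1.0, 0.018, -0.007, -0.021], [-0.004, 0.162, 0.987, 1.187], [0.0, 0.0, 0.0, 1.0]]
button_a 0.95 [431. 250.] [ 0.545 -0.245]
button_a 0.92 [334. 330.] [ 0.363 -0.03 ]
button_a 0.88 [192. 263.] [0.506 0.293]
button_a 0.8 [468. 329.] [ 0.369 -0.324]
button_a 0.72 [301. 239.] [0.565 0.048]
button_a 0.58 [390. 331.] [ 0.363 -0.154]
edge_a 0.9 [299. 309.] [0.408 0.049]
edge_a 0.58 [468. 248.] [ 0.553 -0.336]
edge_a 0.53 [345. 251.] [ 0.542 -0.052]
edge_a 0.53 [236. 273.] [0.487 0.197]
station_a 0.87 [474. 335.] [ 0.357 -0.357]
station_a 0.85 [216. 267.] [0.504 0.254]
station_a 0.62 [323. 323.] [ 0.377 -0.004]
station_a 0.57 [442. 255.] [ 0.542 -0.286]
vial 0.4 [266. 
[... 484 characters left out ...]
77.] [ 0.368 -0.029]
button_a 0.69 [205. 279.] [ 0.544 -0.245]
button_a 0.64 [444. 175.] [0.524 0.285]
edge_a 0.86 [ 95. 244.] [ 0.35  -0.411]
edge_a 0.76 [314. 186.] [0.407 0.038]
edge_a 0.69 [164. 314.] [ 0.564 -0.333]
edge_a 0.63 [398. 187.] [0.493 0.197]
station_a 0.95 [421. 199.] [0.511 0.249]
station_a 0.87 [294. 199.] [0.382 0.002]
station_a 0.82 [336. 252.] [0.556 0.014]
station_a 0.8 [132. 253.] [ 0.364 -0.356]
station_a 0.72 [192. 312.] [ 0.554 -0.288]
vial 0.59 [374. 214.] [0.501 0.136]
spool 0.5 [263. 266.] [ 0.519 -0.131]
spool 0.31 [381. 333.] [0.751 0.001]
bottle_tall 0.84 [444. 288.] [0.725 0.158]
bottle_tall 0.74 [235. 392.] [ 0.734 -0.271]
cap 0.72 [362. 165.] [0.358 0.187]
```

View pics/top0.png

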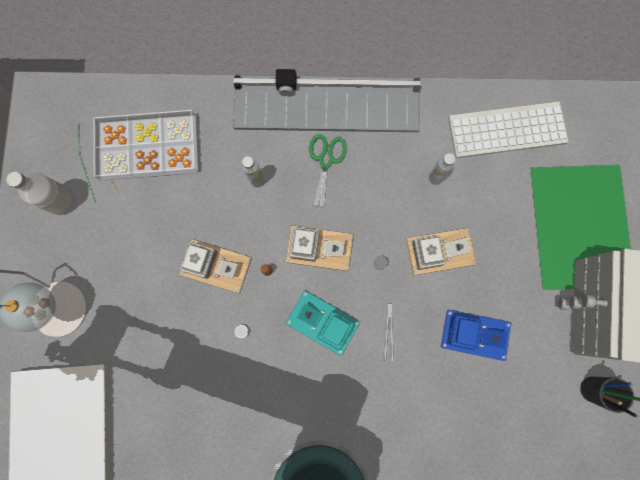

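View pics/scene0.png

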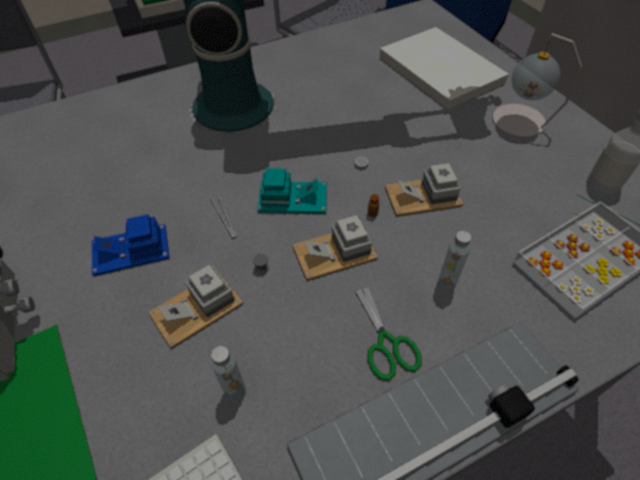

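The top view shows the three white punches at about (198,258), (305,242) and (430,250) px. The tag is on the right of each. The teal and blue look-alikes, at (322,322) and (476,335), don't count. The scene view agrees. Next I triangulate the points and get yaw from the plywood bases.

```bash
cat > m.py <<'E'
from h import *
a=viewer.read_camera("top");b=viewer.read_camera("scene")
def tri(u,v):
    A=[];r=[]
    for p,x in((a,u),(b,v)):
        o,d=ray(p,x);d=d/np.linalg.norm(d);P=np.eye(3)-np.outer(d,d);A.append(P);r.append(P@o)
    A=np.vstack(A);r=np.hstack(r);X=np.linalg.lstsq(A,r,rcond=None)[0];return X,np.linalg.norm(A@X-r)
for l in("button_a","edge_a"):
    A=viewer.spot_point(a,l);B=viewer.spot_point(b,l)
    for x in A:
        for y in B:
            X,e=tri(x["point"],y["point"])
            if e<.015 and .02<X[2]<.09 and X[0]>.45:print(l,np.round(X,3),round(e,4))
h=cv2.cvtColor(np.ascontiguousarray(a["image"]),cv2.COLOR_RGB2HSV)
m=cv2.inRange(h,(8,70,90),(25,255,255))
m=cv2.morphologyEx(m,cv2.MORPH_CLOSE,np.ones((5,5),np.uint8))
for c in cv2.findContours(m,0,2)[0]:
    x,y,w,hh=cv2.boundingRect(c)
    if cv2.contourArea(c)>300 and 200<y<300 and 100<x<500:
        q=np.array([at(a,k[0],.01)[:2] for k in c],np.float32)
        print("base",np.round(cv2.minAreaRect(q)[0],3),np.round(cv2.minAreaRect(q)[1],3),cv2.minAreaRect(q)[2])
E
python3 m.py
```

```text
button_a [ 0.549 -0.244  0.075] 0.0015
button_a [0.517 0.299 0.064] 0.0028
edge_a [ 0.544 -0.049  0.037] 0.0025
edge_a [0.488 0.204 0.038] 0.003
edge_a [ 0.562 -0.34   0.038] 0.0031
base [0.506 0.253] [0.148 0.089] 74.14583587646484
base [ 0.551 -0.28 ] [0.089 0.15 ] 10.491361618041992
base [0.554 0.008] [0.149 0.089] 82.86470794677734
```

Emit:
step_arm(series=[-0.04, -0.024, 0, 0.15, -0.09, -0.054, 0, 0.3, -0.145, -0.086, 0, 0.46, -0.2, -0.119, 0.02, 0.62, -0.255, -0.152, 0.04, 0.78, -0.31, -0.185, 0.06, 0.94, -0.36, -0.215, 0.08, 1.09, -0.393, -0.234, 0.1, 1.236], gripper=0, newtons=30)

```text
time: 2.1
tool_pos: [0.5181, 0.2853, 0.1315]
tcp_rot: [2.228, 2.214, 0.003]
wrist_force: [0.8, 0.4, -0.1]
width: 0.005
grip_force: 0.0
```

Emit:
step_arm(series=[0, 0, 0, 0, 0, 0, 0, 0, 0, 0, 0, 0, 0, 0, 0, 0])

```text
time: 2.6
tool_pos: [0.5161, 0.2883, 0.1322]
tcp_rot: [2.22, 2.223, 0.002]
wrist_force: [0.7, -0.2, 0.2]
width: 0.001
grip_force: 0.0
```

Emit:
step_arm(series=[0, 0, 0.03, 0, 0, 0, 0.056, 0, 0, 0, 0.06, 0, 0, 0, 0.064, 0, 0, 0, 0.068, 0, 0, 0, 0.072, 0, 0, 0, 0.0735, 0, 0, 0, 0.0735, 0])

```text
time: 3.6
tool_pos: [0.5171, 0.2876, 0.0586]
tcp_rot: [2.223, 2.22, 0.003]
wrist_force: [-0.5, 3.6, 5.0]
width: 0.001
grip_force: 2.3
```

Emit:
step_arm(series=[0, 0, 0, 0, 0, 0, 0, 0])

```text
time: 3.85
tool_pos: [0.5171, 0.2874, 0.0584]
tcp_rot: [2.222, 2.22, 0.003]
wrist_force: [-0.9, 3.5, 4.4]
width: 0.006
grip_force: 2.3
```

Emit:
step_arm(series=[0, 0, 0.001, 0, 0, 0, 0.001, 0, 0, 0, 0.001, 0])

```text
time: 4.22
tool_pos: [0.5171, 0.2871, 0.0571]
tcp_rot: [2.222, 2.22, 0.002]
wrist_force: [0.1, 3.7, 4.9]
width: -0.001
grip_force: 2.6
```

```bash
python3 - <<'E'
from h import *
s=monitor.read_state();print(s["wrist_force"],s["torque"],s["tool_pos"])
o=[]
for n,X in(("top",[.507,.26,.05]),("scene",[.507,.26,.05])):
    p=viewer.read_camera(n);c=proj(p,X).astype(int);i=p["image"][c[1]-50:c[1]+50,c[0]-50:c[0]+50];o.append(cv2.resize(i,(390,390),interpolation=cv2.INTER_CUBIC))
cv2.imwrite("pics/p1.png",np.hstack(o)[:,:,::-1].copy())
E
```

```text
[0.05883275 3.65216315 4.87163307] [ 0.63669702 -0.17948191  0.03875728] [0.51709534 0.28714743 0.05714737]
```

View pics/p1.png

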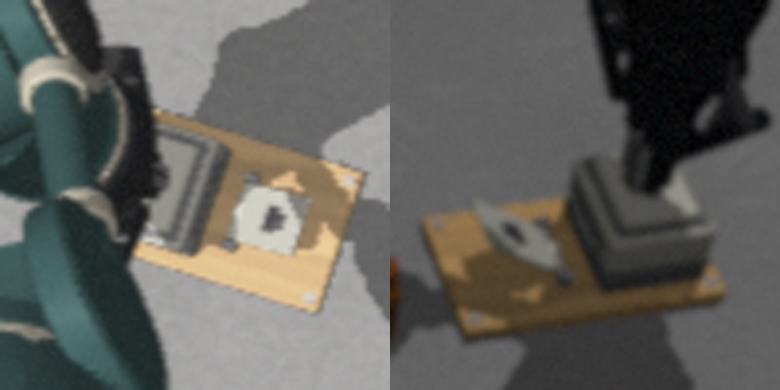

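The crop shows the tips centred on the left button, which is clearly sunk into its housing, at only about 5 N. The base hasn't moved. Next is the middle punch.

Emit:
step_arm(series=[0, 0, -0.02, 0, 0, 0, -0.06, 0, -0.04, 0.007, -0.07, 0, -0.09, 0.015, -0.07, 0, -0.145, 0.024, -0.07, 0, -0.195, 0.033, -0.07, 0, -0.235, 0.04, -0.07, 0, -0.244, 0.041, -0.06, 0])

```text
time: 5.32
tool_pos: [0.5571, 0.0399, 0.1174]
tcp_rot: [2.225, 2.216, -0.001]
wrist_force: [-0.2, 2.1, 0.4]
width: -0.006
grip_force: 0.0
```

Emit:
step_arm(series=[0, 0, 0, 0, 0, 0, 0, 0, 0, 0, 0, 0])

```text
time: 5.7
tool_pos: [0.557, 0.044, 0.1169]
tcp_rot: [-2.221, -2.222, 0.0]
wrist_force: [0.7, 0.5, 1.0]
width: -0.001
grip_force: 0.0
```

Emit:
step_arm(series=[0, 0, 0.02, 0, 0, 0, 0.042, 0, 0, 0, 0.046, 0, 0, 0, 0.05, 0, 0, 0, 0.054, 0, 0, 0, 0.058, 0, 0, 0, 0.0595, 0, 0, 0, 0.0595, 0])

```text
time: 6.7
tool_pos: [0.5573, 0.0434, 0.0597]
tcp_rot: [-2.222, -2.22, -0.001]
wrist_force: [-6.8, 2.0, 12.4]
width: -0.002
grip_force: 6.3
```

Emit:
step_arm(series=[0, 0, 0, 0, 0, 0, 0, 0])

```text
time: 6.95
tool_pos: [0.5573, 0.0434, 0.0599]
tcp_rot: [-2.222, -2.22, -0.001]
wrist_force: [-7.1, 2.3, 11.6]
width: -0.003
grip_force: 6.2
```

Now the right punch: lift and travel.

Emit:
step_arm(series=[0, 0, -0.02, 0, 0, 0, -0.06, 0, -0.04, -0.002, -0.07, 0, -0.1, -0.004, -0.07, 0, -0.16, -0.007, -0.07, 0, -0.22, -0.01, -0.07, 0, -0.27, -0.012, -0.07, 0, -0.289, -0.012, -0.057, 0])

```text
time: 7.95
tool_pos: [0.5464, -0.2498, 0.1164]
tcp_rot: [2.222, 2.213, 0.002]
wrist_force: [0.2, 0.6, -0.4]
width: 0.0
grip_force: 0.0
```

Emit:
step_arm(series=[0, 0, 0, 0, 0, 0, 0, 0, 0, 0, 0, 0])

```text
time: 8.32
tool_pos: [0.5452, -0.2447, 0.1145]
tcp_rot: [-2.221, -2.222, -0.0]
wrist_force: [-0.0, -0.6, 0.5]
width: -0.001
grip_force: 0.0
```

```bash
python3 m.py; python3 -c "
from h import *
s=monitor.read_state();print(s['tool_pos'],s['wrist_force'])"
```

```text
button_a [0.564 0.05  0.066] 0.0022
button_a [0.514 0.296 0.059] 0.0053
edge_a [ 0.547 -0.042  0.047] 0.0
edge_a [0.49  0.199 0.039] 0.0044
edge_a [ 0.559 -0.335  0.041] 0.003
base [0.506 0.253] [0.148 0.089] 74.06465148925781
base [0.554 0.008] [0.149 0.089] 82.86470794677734
[ 0.54504789 -0.24573353  0.11450603] [ 0.40253337 -0.07379546  0.50926811]
```

Neither base has moved. Press the right button.

Emit:
step_arm(series=[0, 0, 0.02, 0, 0, 0, 0.04, 0, 0, 0, 0.044, 0, 0, 0, 0.048, 0, 0, 0, 0.052, 0, 0, 0, 0.055, 0, 0, 0, 0.0565, 0, 0, 0, 0.0565, 0])

```text
time: 9.62
tool_pos: [0.5443, -0.246, 0.0592]
tcp_rot: [-2.222, -2.219, 0.001]
wrist_force: [-6.7, 2.9, 11.4]
width: -0.001
grip_force: 5.7
```

Emit:
step_arm(series=[0, 0, 0, 0, 0, 0, 0, 0])

```text
time: 9.88
tool_pos: [0.5444, -0.246, 0.0594]
tcp_rot: [-2.222, -2.219, 0.001]
wrist_force: [-6.6, 3.3, 11.3]
width: -0.001
grip_force: 5.6
```

The left spring is clearly the softest: about 5 N at 10 mm, against about 11.5 N at 8 mm for the other two. I return high to the left tag.

Emit:
step_arm(series=[0, 0, -0.02, 0, 0, 0, -0.06, 0, 0.04, -0.005, -0.08, 0, 0.1, -0.011, -0.08, 0, 0.16, -0.018, -0.08, 0, 0.22, -0.025, -0.08, 0, 0.28, -0.032, -0.08, 0, 0.34, -0.038, -0.08, 0])

```text
time: 10.88
tool_pos: [0.5075, 0.0957, 0.1387]
tcp_rot: [2.222, 2.219, 0.003]
wrist_force: [0.8, -0.5, -0.4]
width: 0.001
grip_force: 0.0
```

Emit:
step_arm(series=[0.05, -0.006, 0, 0, 0.095, -0.011, 0, 0, 0.113, -0.013, 0.02, 0, 0.113, -0.013, 0.05, 0, 0.113, -0.013, 0.06, 0, 0.113, -0.013, 0.06, 0])

```text
time: 11.62
tool_pos: [0.494, 0.2065, 0.0774]
tcp_rot: [-2.223, -2.22, 0.002]
wrist_force: [0.2, -0.1, 0.9]
width: -0.002
grip_force: 0.0
```

```bash
python3 -c "
from h import *
s=monitor.read_state();print(s['tool_pos'],s['wrist_force'])"
```

```text
[0.49401116 0.20648759 0.07743015] [ 0.17388097 -0.08624866  0.85229142]
```

Emit:
step_arm(series=[0, 0, 0.025, 0, 0, 0, 0.035, 0, 0, 0, 0.04, 0, 0, 0, 0.045, 0, 0, 0, 0.05, 0, 0, 0, 0.055, 0, 0, 0, 0.059, 0, 0, 0, 0.059, 0])

```text
time: 12.62
tool_pos: [0.4939, 0.2068, 0.0183]
tcp_rot: [-2.222, -2.22, 0.001]
wrist_force: [0.4, -0.3, 0.2]
width: 0.002
grip_force: 0.0
```

Emit:
step_arm(series=[0, 0, 0.001, 0, 0, 0, 0.002, 0, 0, 0, 0.002, 0])

```text
time: 13.0
tool_pos: [0.4943, 0.2069, 0.0168]
tcp_rot: [-2.223, -2.22, -0.0]
wrist_force: [-0.5, -0.2, -0.1]
width: -0.002
grip_force: 0.0
```

Emit:
step_arm(series=[0, 0, 0.001, 0, 0, 0, 0.001, 0])

```text
time: 13.25
tool_pos: [0.4944, 0.2069, 0.0158]
tcp_rot: [2.223, 2.22, 0.0]
wrist_force: [-0.9, 0.1, -0.3]
width: -0.0
grip_force: 0.1
```

Emit:
step_arm(series=[0, 0, 0.001, 0, 0, 0, 0.001, 0])

```text
time: 13.5
tool_pos: [0.4944, 0.2069, 0.015]
tcp_rot: [2.222, 2.22, 0.0]
wrist_force: [-0.3, -0.2, 3.4]
width: -0.002
grip_force: 1.3
```

Emit:
step_arm(series=[0, 0, 0.001, 0, 0, 0, 0.001, 0])

```text
time: 13.75
tool_pos: [0.4944, 0.2069, 0.0147]
tcp_rot: [2.222, 2.22, -0.0]
wrist_force: [-3.3, -3.0, 7.7]
width: -0.005
grip_force: 4.3
```

Flat against the base at z≈15 mm. Lift, move clear and check.

Emit:
step_arm(series=[0, 0, -0.02, 0, 0, 0, -0.07, 0, 0, 0, -0.12, 0, 0, 0, -0.17, 0, 0.05, -0.04, -0.2, 0, 0.1, -0.08, -0.2, 0, 0.15, -0.12, -0.2, 0, 0.2, -0.15, -0.2, 0])

```text
time: 14.75
tool_pos: [0.3464, 0.4029, 0.214]
tcp_rot: [2.223, 2.22, 0.002]
wrist_force: [1.4, 0.7, -0.1]
width: -0.002
grip_force: 0.0
```

Emit:
step_arm(series=[0, 0, 0, 0, 0, 0, 0, 0, 0, 0, 0, 0])

```text
time: 15.12
tool_pos: [0.3486, 0.4006, 0.2135]
tcp_rot: [2.224, 2.218, -0.001]
wrist_force: [-0.3, -0.7, 0.1]
width: 0.002
grip_force: 0.0
```

```bash
python3 m.py; python3 - <<'E'
from h import *
p=viewer.read_camera("scene");cv2.imwrite("pics/f.png",cv2.resize(p["image"][130:360,130:480],(800,526),interpolation=cv2.INTER_CUBIC)[:,:,::-1].copy())
E
```

```text
button_a [0.516 0.292 0.064] 0.0033
button_a [0.563 0.047 0.07 ] 0.0003
button_a [ 0.549 -0.245  0.076] 0.0009
edge_a [0.493 0.188 0.021] 0.0082
edge_a [ 0.558 -0.336  0.043] 0.0014
edge_a [ 0.549 -0.046  0.045] 0.0004
base [0.506 0.253] [0.148 0.089] 74.14582824707031
base [ 0.551 -0.28 ] [0.089 0.149] 10.491361618041992
base [0.554 0.008] [0.149 0.089] 82.92330169677734
```

View pics/f.png

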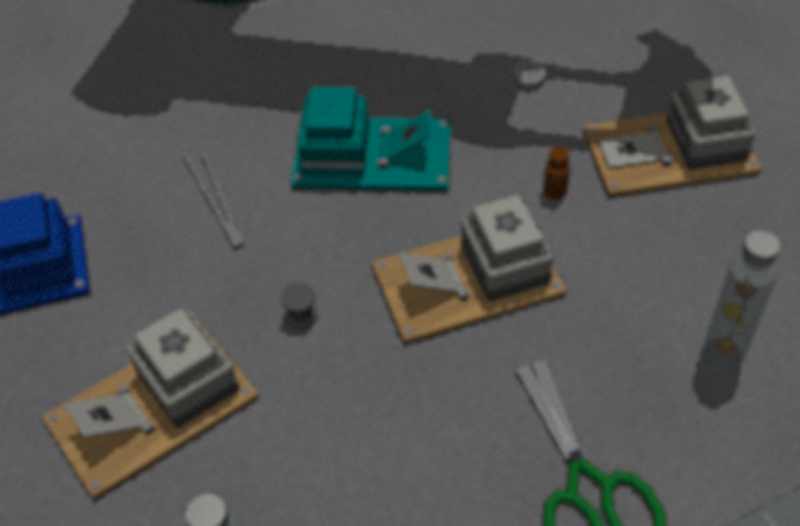

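The left tag, at (635,148) in the crop, lies flat. The other two, at (430,275) and (105,412), still stand with shadows under them. No base or bystander has moved.

```bash
python3 -c "
from workcell import job
print(job.finish_job())"
```

```text
the job is handed in; nothing more can be done
None
```

I pressed all three buttons from left to right; the left punch's spring was clearly the softest (about 5 N against about 11.5 N for the others), so I folded its tag flat, left the other two tags raised with nothing else moved, and handed the job in.

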